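Find the empty filter tin by feel and slide it off the edge into the drawer

TASK

One of the three identical filter tins on top of the plywood drawer unit is empty, the other two are full of glass filters: nudge them gently to feel which is the light one, without picking any of them up. Slide the empty tin along the top and over the front edge so that it drops into the free felt-lined compartment of the open drawer and lies flat there. Leave the two full tins standing on top, and do not disturb the lens, the lens cap or the drawer.

Things in the scene. Friction and masses are not known exactly. Their poses are not given: they have to be found in the camera images.
- unit: low birch plywood drawer unit, 470 mm wide (y), 270 mm deep (x), 85 mm high, fixed; flat rimless top at z = 0.085. Origin on the bench straight below the middle of the top's front edge; its x points from the front edge back into the unit, so the front edge is the line x = 0 of this frame, the robot on its -x side. Turned up to 0.23 rad.
- drawer: the unit's middle drawer, 216 mm wide, half open towards the robot, x into the unit. Origin on the bench below the centre of its free compartment, 180 mm behind the outer face of its front panel. Rim of the sides at z = 0.074, floor at z = 0.040. A 6 mm partition (top at z = 0.064) parts the free compartment from the front one, where tubes and small parts stand. Slides with about 6 N of friction; the knob stands out 20 mm.
- bay (a point): centre of the floor (z = 0.040) of the drawer's free felt-lined compartment, axes as the drawer's; 175 mm long (x, -87 to +87 mm), 204 mm wide (y, -102 to +102 mm). Its rear 18 to 44 mm lies under the unit's top, the rest is open, right below the front edge. A tin pushed over the edge may turn over or hang leaning on the edge: push on about 60 mm past the edge and it drops flat.
- tin_a: one of three identical-looking opaque grey filter tins, 84 mm wide, 24 mm high, on the unit's top; origin at its underside's centre, z up. Any of the three can be the empty one, in any of the places. Empty: about 75 g, slides at 0.3 to 0.6 N of level push. Full: loose filters inside, 470 to 560 g, slides at 2.3 to 4 N. Best pushed low on its side wall with both finger tips, spread about 45 mm.
- tin_b: one of three identical-looking opaque grey filter tins, 84 mm wide, 24 mm high, on the unit's top; origin at its underside's centre, z up. Any of the three can be the empty one, in any of the places. Empty: about 75 g, slides at 0.3 to 0.6 N of level push. Full: loose filters inside, 470 to 560 g, slides at 2.3 to 4 N. Best pushed low on its side wall with both finger tips, spread about 45 mm.
- tin_c: one of three identical-looking opaque grey filter tins, 84 mm wide, 24 mm high, on the unit's top; origin at its underside's centre, z up. Any of the three can be the empty one, in any of the places. Empty: about 75 g, slides at 0.3 to 0.6 N of level push. Full: loose filters inside, 470 to 560 g, slides at 2.3 to 4 N. Best pushed low on its side wall with both finger tips, spread about 45 mm.
- lens: black camera lens, 72 mm across, 62 mm high, standing at the back left of the unit's top; origin at the centre of its underside. Leave alone.
- cap: black lens cap, 58 mm across, 10 mm high, at the back right of the unit's top; origin at the centre of its underside. Leave alone.
Mind the look-alikes: they are no part of the job. Leave any orange look-alike of the tin_c alone. What is shaped like the tin_b but red is not meant.

How it is judged:
At the end, for the whole second after the job is handed in: The empty tin (the one that rests with less than 1.4 N on the drawer) lies still and flat, either way up, within 0.25 rad of level, inside the free compartment and below the drawer's rim; the two full tins (each resting on the top with more than 2.5 N) stand upright and still on the unit's top (((x of tin_a in the frame of bay between -0.09 and 0.09 m and y of tin_a in the frame of bay between -0.105 and 0.105 m and z of tin_a in the frame of bay between -0.01 and 0.03 m and (angle between tin_a's own z axis and vertical below 0.25 rad or angle between tin_a's own z axis and vertical above 2.89 rad) and linear speed of each of tin_a, tin_b, tin_c below 0.02 m/s and contact force between tin_a and drawer below 1.4 N and height (world z) of tin_b between 0.081 and 0.089 m and angle between each of tin_b, tin_c's own z axis and vertical below 0.06 rad and contact force between each of tin_b, tin_c and unit above 2.5 N and height (world z) of tin_c between 0.081 and 0.089 m) or (x of tin_b in the frame of bay between -0.09 and 0.09 m and y of tin_b in the frame of bay between -0.105 and 0.105 m and z of tin_b in the frame of bay between -0.01 and 0.03 m and (angle between tin_b's own z axis and vertical below 0.25 rad or angle between tin_b's own z axis and vertical above 2.89 rad) and linear speed of each of tin_b, tin_a, tin_c below 0.02 m/s and contact force between tin_b and drawer below 1.4 N and height (world z) of tin_a between 0.081 and 0.089 m and angle between each of tin_a, tin_c's own z axis and vertical below 0.06 rad and contact force between each of tin_a, tin_c and unit above 2.5 N and height (world z) of tin_c between 0.081 and 0.089 m) or (x of tin_c in the frame of bay between -0.09 and 0.09 m and y of tin_c in the frame of bay between -0.105 and 0.105 m and z of tin_c in the frame of bay between -0.01 and 0.03 m and (angle between tin_c's own z axis and vertical below 0.25 rad or angle between tin_c's own z axis and vertical above 2.89 rad) and linear speed of each of tin_c, tin_a, tin_b below 0.02 m/s and contact force between tin_c and drawer below 1.4 N and height (world z) of tin_a between 0.081 and 0.089 m and angle between each of tin_a, tin_b's own z axis and vertical below 0.06 rad and contact force between each of tin_a, tin_b and unit above 2.5 N and height (world z) of tin_b between 0.081 and 0.089 m))); the robot touches nothing.
It fails at once if a tin is picked up (rises more than 20 mm above the unit's top) (height (world z) of any of tin_a, tin_b, tin_c above 0.105 m).
It fails at once if a tin is handled roughly (more than 20 N from the fingers) (contact force between the fingers and tin_a above 20 N or contact force between the fingers and tin_b above 20 N or contact force between the fingers and tin_c above 20 N).
It fails at once if the lens or the cap is moved more than 20 mm (distance of any of lens, cap from where it was at the start of the episode above 0.02 m).
It fails at once if the drawer is shifted more than 20 mm (distance of drawer from where it was at the start of the episode above 0.02 m).
It also fails if it takes over 58 s, if anything falls off the work surface, if the arm or the gripper's body presses on something with over 40 N, if the wrist force passes 120 N, or if a joint passes its speed limit or range.

ROBOT

A 6-joint arm with a two-finger parallel gripper is mounted at the origin on the work surface. World frame = base frame: x ahead of the robot, y to its left, z up, the work surface at z = 0. Lengths are in m, angles in rad, forces in N, time in s.
With the tool pointing down it reaches from about 0.35 to 0.775 m from the base axis. Payload 7.3 kg.
Tool frame: the origin (TCP) lies midway between the tips of the shut fingers; the grasp point (between the pads) lies 19 mm behind it; z points along the fingers, y is the direction in which the jaws open and shut (so a half turn about z gives the same grasp; the last joint's range is limited). The gripper opens to 92 mm and grips with 3 to 60 N. Pads are 19 mm wide; open, the fingers measure 130 mm over their backs; the gripper's body (75 mm by 190 mm) begins 47 mm behind the grasp point.
Start: joints at [1.172, 0.342, 1.524, -0, 1.275, -0.146], TCP at [0.131, 0.508, 0.227] pointing down, gripper open.
Joint ranges: [-2.53, 2.53], [-0.77, 2.02], [0.04, 2.7], [-1, 4.14], [0.28, 2.66], [-3.11, 3.11]. Speed limits (rad/s): [2.57, 2.57, 3.14, 3.14, 3.14, 3.14].

INTERFACE

Orientations are given as a unit quaternion [x, y, z, w].
In Python, from rig import telemetry, eyes, env gives the robot as it stands.
- The arm moves only by the shell command python3 -m inch 'ROWS'. ROWS is JSON, a list of rows, each a list of 3 entries, a list of its own where there are three numbers: the shift along the tool's x, y, z in m, then the turn, a rotation vector about the tool's x, y, z in rad, then the opening in per cent of the stroke, from 0 (shut) to 100 (fully open). A call has 1 to 5 rows; each row is the pose to reach, as a shift and turn from the pose commanded when the call began, along the tool's axes at that moment; what a row does not reach only later rows make up. A row lasts 1/8 s, in which the tool goes at most 62.5 mm and 10.7 degrees, less where a joint would pass 70% of its speed; a pose out of reach is approached as far as the arm can. A call with a gripper value outside its range is refused whole. The fingers move at their own pace and stop on an object; the grip force is fixed at half the most. Time passes only in rows, so rows that repeat a pose let the fingers close. It gives the time, the measured TCP pose, the force and the opening at its end, in the units of the state.
- telemetry.get_state(): the state, without advancing time (a new reading comes with each control period).
- eyes.snapshot(name): name is "side" or "top" or "wrist"; returns a dict with "color" (384x512x3 uint8, blue, green, red), "z_map" (384x512 float32, m along the optical axis (not along the pixel's ray), 0 where there is no reading), "vertical_fov" (degrees; the focal length in pixels is half the picture's height over the tangent of half this angle, whatever the lens; pixels are square), "cx", "cy" (the principal point, pixels), "k1" (the pictures are not rectified: a ray, as slopes to the right and down, at radius r is drawn at 1 + k1 r^2 times it, then the intrinsics apply), "R" (3x3) and "t" (3): a world point X has camera coordinates R X + t. Camera axes: x right, y down, z forward; pixel columns grow to the right and rows downward; lengths in m; the calibration is good to about 2 mm. A picture is of the moment at which its call begins.
- env.sign_off(): hands the job in, once; it reports no verdict.
Trained networks look in the newest picture that a camera, given by its name, has taken for a name from the list of things; names that differ only in an ending like _2 or _b are one class to them, and where a whole thing is asked for, a point or a joint stands for the part that bears it (a point fixed in the world has none). Each returns a list of dicts, best first, with "conf" (0 to 1); they miss things now and then, are a little off and sometimes report something else, mostly with a low value. They report only what shows in the picture. A call takes as long as a camera call. They do not tell look-alikes from the thing itself.
- eyes.look_for(target, camera): "box" ([left, top, width, height] in pixels, round what is visible of it).
The state is a dict: "time": time; "joint_pos": joint angles; "dq": joint speeds; "tau": joint torques, N m; "tool_pos": TCP position; "ee_rot": TCP orientation; "contact_force": force on the tool from outside, world axes, zero at the start; "torque": the same for the moment, N m; "grip_width": finger opening in m.
Only numpy, scipy, OpenCV 4.12 (cv2) and the standard library are available. Lean on these libraries where they do the work, as an engineer would, in place of code of your own. Each camera call takes 0.05 s, during which the arm holds its last target. There are 200 camera calls.

## Working session

There is one attempt and no reset: what is moved stays moved. The work goes in short steps, Python scripts to look and compute and a shell command to move; the robot and the scene stay as the last step left them, time stands still between calls to the robot, and variables do not carry over. Pictures are saved under pics/ and viewed, about 8 in all and at most 12, crops included, and the job is handed in when it is done.

```bash
ls; mkdir -p pics; cat > h.py <<'E'
import numpy as np, cv2
from rig import telemetry, eyes, env
from scipy.spatial.transform import Rotation as Rn
def snap(n, save=None):
    s=eyes.snapshot(n)
    if save: cv2.imwrite('pics/'+save+'.png',s['color'])
    return s
def cloud(s):
    h,w=s['z_map'].shape; f=h/2/np.tan(np.radians(s['vertical_fov']/2))
    K=np.array([[f,0,s['cx']],[0,f,s['cy']],[0,0,1.]])
    u,v=np.meshgrid(np.arange(w),np.arange(h))
    p=np.stack([u.ravel(),v.ravel()],1).astype(float)[:,None]
    n=cv2.undistortPoints(p,K,np.array([s['k1'],0,0,0.]))[:,0]
    z=s['z_map'].ravel()
    X=np.c_[n*z[:,None],z]
    W=(X-np.array(s['t']))@np.array(s['R'])
    W[z==0]=np.nan
    return W.reshape(h,w,3)
def local(d):
    st=telemetry.get_state(); return Rn.from_quat(st['ee_rot']).inv().apply(d)
E
python3 - <<'E'
from h import *
st=telemetry.get_state();print({k:np.round(v,3) for k,v in st.items()})
print(Rn.from_quat(st['ee_rot']).as_matrix().round(3))
for c in ['top','side']:
    s=snap(c,c+'0'); W=cloud(s); np.save(c+'.npy',W)
    for n in ['tin_a','lens','cap','drawer','unit','bay']:
        for d in eyes.look_for(n,c)[:5]:
            b=d['box']; x,y=int(b[0]+b[2]/2),int(b[1]+b[3]/2)
            print(c,n,round(d['conf'],2),np.round(b),W[y,x].round(3))
a=cv2.imread('pics/top0.png')
E
```

```text
pics
{'time': np.float64(0.0), 'joint_pos': array([ 1.172,  0.343,  1.525,  0.   ,  1.275, -0.146]), 'dq': array([-0.001,  0.   ,  0.002,  0.001,  0.001, -0.   ]), 'tau': array([ 1.0000e-03, -4.3123e+01, -2.4422e+01,  7.2000e-02,  5.6000e-02,
       -0.0000e+00]), 'tool_pos': array([0.131, 0.508, 0.226]), 'ee_rot': array([ 0.126,  0.992, -0.001, -0.   ]), 'contact_force': array([-0.166,  0.541,  0.25 ]), 'torque': array([-0.036, -0.017,  0.022]), 'grip_width': np.float64(0.092)}
[[-0.968  0.25  -0.001]
 [ 0.25   0.968 -0.001]
 [ 0.    -0.001 -1.   ]]
top tin_a 0.86 [266. 190.  37.  32.] [ 0.579 -0.097  0.116]
top tin_a 0.81 [194. 202.  32.  33.] [0.55  0.092 0.112]
top tin_a 0.8 [352. 179.  30.  34.] [ 0.616 -0.338  0.023]
top tin_a 0.66 [322. 249.  29.  29.] [ 0.43  -0.239  0.032]
top tin_a 0.65 [231. 177.  34.  35.] [ 0.611 -0.006  0.109]
top lens 0.94 [156. 155.  32.  32.] [0.667 0.185 0.147]
top lens 0.63 [193. 200.  32.  33.] [0.556 0.095 0.108]
top cap 0.91 [295. 140.  20.  21.] [ 0.729 -0.157  0.094]
top drawer 0.82 [213. 235.  96. 103.] [ 0.375 -0.035  0.046]
top unit 0.73 [150. 129. 192. 132.] [ 0.609 -0.     0.102]
top bay 0.68 [211. 234.  97. 107.] [ 0.372 -0.03   0.041]
side tin_a 0.83 [227. 179.  40.  37.] [0.604 0.014 0.11 ]
side tin_a 0.78 [275. 124.  33.  15.] [ 0.614 -0.322  0.025]
side tin_a 0.67 [331. 156.  42.  34.] [ 0.43  -0.226  0.024]
side tin_a 0.56 [255. 153.  38.  32.] [ 0.582 -0.085  0.109]
side lens 0.71 [146. 227.  47.  51.] [0.664 0.204 0.147]
side cap 0.79 [218. 133.  22.  14.] [ 0.721 -0.151  0.095]
side drawer 0.9 [292. 179. 138. 122.] [ 0.369 -0.021  0.041]
side unit 0.66 [128. 124. 190. 215.] [0.622 0.092 0.085]
side bay 0.62 [293. 179. 140. 125.] [ 0.367 -0.019  0.041]
```

```bash
python3 - <<'E'
import cv2,numpy as np
a=cv2.imread('pics/top0.png')[115:355,130:400]; b=cv2.imread('pics/side0.png')[100:360,110:450]
a=cv2.resize(a,None,fx=1.48,fy=1.48*1);b=cv2.resize(b,(400,306)); o=np.zeros((360,800,3),np.uint8)
o[:355,:399]=a[:355,:399]; o[:306,400:]=b
cv2.imwrite('pics/v1.png',o)
E
```

```text
(no output)
```

View pics/v1.png

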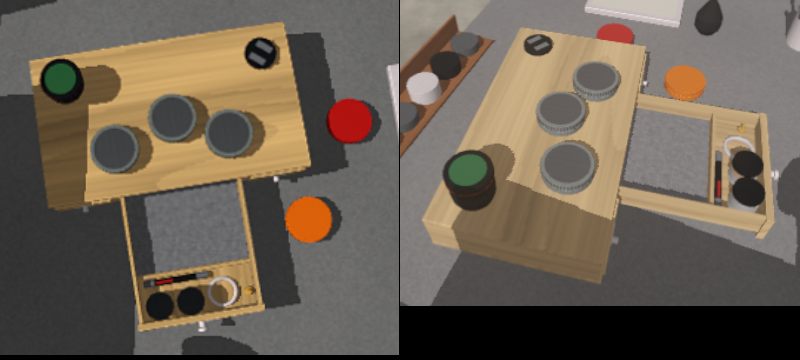

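```bash
python3 - <<'E'
from h import *
for c in ['top','side']:
    W=np.load(c+'.npy'); z=W[...,2]
    X=W[...,0];Y=W[...,1]
    # top plane of unit
    m=((abs(z-.085)<.006)&(X>.42)&(abs(Y)<.4)).astype(np.uint8)
    n,l,st,ce=cv2.connectedComponentsWithStats(m)
    k=1+np.argmax(st[1:,4]); P=W[l==k][:,:2]
    r=cv2.minAreaRect((P*1000).astype(np.float32)); print(c,'unit',r,cv2.boxPoints(r).round(), z[l==k].mean())
    m=((z>.100)&(z<.118)&(X>.45)&(X<.85)&(abs(Y)<.28)).astype(np.uint8)
    n,l,st,ce=cv2.connectedComponentsWithStats(m)
    for k in range(1,n):
        if st[k,4]>60:
            P=W[l==k]; print(c,'tin',st[k,4],cv2.minEnclosingCircle((P[:,:2]*1000).astype(np.float32)),P.mean(0).round(3),cv2.minAreaRect((P[:,:2]*1000).astype(np.float32)))
E
```

```text
top unit ((624.0049438476562, 6.6374053955078125), (272.40045166015625, 471.1632385253906), 7.998847484588623) [[ 456.  221.]
 [ 522. -246.]
 [ 792. -208.]
 [ 726.  259.]] 0.08423563619855336
top tin 831 ((610.9320678710938, -1.347557783126831), 42.79199981689453) [ 0.61  -0.001  0.108] ((609.8885498046875, -0.45673370361328125), (82.84102630615234, 82.41019439697266), 89.42913055419922)
top tin 844 ((581.3841552734375, -99.23627471923828), 43.100135803222656) [ 0.58  -0.099  0.108] ((580.8275756835938, -99.08885192871094), (82.42228698730469, 83.83879089355469), 43.81522750854492)
top tin 855 ((557.56494140625, 100.15592956542969), 42.920326232910156) [0.557 0.1   0.108] ((557.3856201171875, 99.88241577148438), (82.53302001953125, 85.2272720336914), 60.54581832885742)
side unit ((624.32666015625, 7.3222198486328125), (270.7439270019531, 473.1314697265625), 8.11539363861084) [[ 457.  222.]
 [ 524. -246.]
 [ 792. -208.]
 [ 725.  261.]] 0.0848555174990146
side tin 923 ((581.4505004882812, -96.4749755859375), 43.0422248840332) [ 0.58  -0.092  0.109] ((581.5585327148438, -95.74833679199219), (83.7794189453125, 83.22149658203125), 88.70398712158203)
side tin 1115 ((610.5106811523438, 2.0951666831970215), 42.79642868041992) [0.609 0.006 0.109] ((610.1433715820312, 2.161724090576172), (84.43864440917969, 83.3143539428711), 84.85016632080078)
side tin 1503 ((557.3067626953125, 102.32644653320312), 43.02775955200195) [0.556 0.106 0.109] ((557.177734375, 103.11184692382812), (83.6242904663086, 83.73294067382812), 23.311901092529297)
side tin 210 ((670.54248046875, 196.06411743164062), 33.92723083496094) [0.657 0.212 0.11 ] ((660.7322998046875, 206.779052734375), (67.85426330566406, 29.055110931396484), 42.47597122192383)
```

The view shows three grey tins on the top: left at about (115,148), middle at (172,117) and right at (228,133). The free felt bay is below the front edge, and the red and orange look-alikes are on the bench. I'll go behind the left tin first.

```bash
python3 -m inch '[[[-0.569,-0.2655,0.05],[0,0,-0.393],49],[[-0.569,-0.2655,0.05],[0,0,-0.393],49],[[-0.569,-0.2655,0.05],[0,0,-0.393],49],[[-0.569,-0.2655,0.05],[0,0,-0.393],49],[[-0.569,-0.2655,0.05],[0,0,-0.393],49]]'
python3 - <<'E'
from h import *
U=np.array([.99,.14]);V=np.array([-.14,.99])
P=np.array([.489,-.0125])+.143*U+.102*V
st=telemetry.get_state();p=np.array(st['tool_pos']);print(P,p,local([P[0]-p[0],P[1]-p[1],.13-p[2]]).round(4))
print(Rn.from_quat(st['ee_rot']).as_matrix().round(3))
W=np.load('top.npy')
# drawer: rim points
X,Y,z=W[...,0],W[...,1],W[...,2]
m=(abs(z-.074)<.006)&(X>.15)&(X<.55)
d=W[m][:,:2]-np.array([.489,-.0125]); q=np.c_[d@U,d@V]
q=q[(q[:,0]<-.01)&(abs(q[:,1])<.2)]
for lo in np.arange(-.3,0,.03):
    s=q[(q[:,0]>=lo)&(q[:,0]<lo+.03),1]
    if len(s): print(round(lo,2),len(s),s.min().round(3),s.max().round(3),np.sort(s)[[len(s)//4,3*len(s)//4]].round(3))
E
```

```text
time: 1.32
tool_pos: [0.3626, 0.3182, 0.2032]
ee_rot: [-0.07, 0.998, 0.0, 0.0]
contact_force: [1.2, 1.1, -0.2]
grip_width: 0.0474
[0.61629 0.1085 ] [0.36260767 0.31817776 0.20318617] [-0.2218 -0.2432  0.0732]
[[-0.99  -0.14   0.001]
 [-0.14   0.99   0.001]
 [-0.001  0.001 -1.   ]]
-0.24 424 -0.111 0.111 [-0.057  0.064]
-0.21 106 -0.108 0.108 [-0.102  0.103]
-0.18 67 -0.108 0.108 [-0.104  0.104]
-0.15 60 -0.107 0.108 [-0.104  0.104]
-0.12 61 -0.108 0.108 [-0.104  0.104]
-0.09 56 -0.107 0.108 [-0.104  0.105]
-0.06 53 -0.107 0.107 [-0.104  0.104]
-0.03 36 -0.107 0.107 [-0.104  0.104]
```

```bash
python3 -m inch '[[[-0.222,-0.243,0.033],[0,0,0],49],[[-0.222,-0.243,0.033],[0,0,0],49],[[-0.222,-0.243,0.033],[0,0,0],49],[[-0.222,-0.243,0.033],[0,0,0],49],[[-0.222,-0.243,0.033],[0,0,0],49]]'
python3 -m inch '[[[-0.002,-0.003,0.033],[0,0,0],49],[[-0.002,-0.003,0.033],[0,0,0],49]]'
python3 - <<'E'
from h import *
U=np.array([.99,.14]);V=np.array([-.14,.99])
P=np.array([.489,-.0125])+.143*U+.102*V
st=telemetry.get_state();p=np.array(st['tool_pos']);print(P,p,st['time'],local([P[0]-p[0],P[1]-p[1],.093-p[2]]).round(4))
E
```

```text
time: 1.95
tool_pos: [0.6024, 0.12, 0.1718]
ee_rot: [-0.07, 0.998, 0.0, 0.0]
contact_force: [0.3, 0.6, 0.6]
grip_width: 0.045
time: 2.2
tool_pos: [0.6018, 0.1179, 0.1361]
ee_rot: [-0.069, 0.998, 0.0, -0.003]
contact_force: [-0.7, -0.5, 0.3]
grip_width: 0.045
[0.61629 0.1085 ] [0.6018259  0.11792863 0.13608934] 2.2 [-0.0133 -0.0114  0.043 ]
```

```bash
python3 -m inch '[[[-0.015,-0.011,0],[0,0,0],49],[[-0.015,-0.011,0.04],[0,0,0],49],[[-0.015,-0.011,0.043],[0,0,0],49],[[-0.015,-0.011,0.043],[0,0,0],49]]'
python3 -m inch '[[[0,0,0],[0,0,0],49],[[0,0,0],[0,0,0],49]]'
python3 -m inch '[[[0.008,0,0],[0,0,0],49],[[0.008,0,0],[0,0,0],49]]'

```

```text
time: 2.7
tool_pos: [0.6199, 0.1107, 0.0974]
ee_rot: [-0.071, 0.998, 0.0, 0.001]
contact_force: [-0.4, -0.5, -0.0]
grip_width: 0.0449
time: 2.95
tool_pos: [0.6202, 0.1103, 0.0972]
ee_rot: [-0.07, 0.998, 0.0, 0.001]
contact_force: [0.4, 0.5, 0.2]
grip_width: 0.0451
time: 3.2
tool_pos: [0.6111, 0.1088, 0.0961]
ee_rot: [-0.07, 0.998, 0.0, -0.0]
contact_force: [-0.7, 0.0, -0.0]
grip_width: 0.045
```

```bash
python3 -m inch '[[[0.007,0,0.003],[0,0,0],49]]'
for i in 1; do python3 -m inch '[[[0.004,0,0],[0,0,0],49]]'; python3 -m inch '[[[0.004,0,0],[0,0,0],49]]';python3 -m inch '[[[0.004,0,0],[0,0,0],49]]';python3 -m inch '[[[0.004,0,0],[0,0,0],49]]';python3 -m inch '[[[0.004,0,0],[0,0,0],49]]'; done | egrep 'pos|force'
```

```text
time: 3.32
tool_pos: [0.605, 0.1079, 0.0931]
ee_rot: [-0.07, 0.998, 0.0, 0.001]
contact_force: [-0.7, 0.8, -0.8]
grip_width: 0.0449
tool_pos: [0.6009, 0.1073, 0.0927]
contact_force: [2.6, 1.0, -2.2]
tool_pos: [0.5969, 0.1068, 0.0928]
contact_force: [2.0, -0.2, -2.3]
tool_pos: [0.5928, 0.1062, 0.0928]
contact_force: [3.0, 0.6, -2.3]
tool_pos: [0.5889, 0.1057, 0.0929]
contact_force: [1.9, 0.1, -2.6]
tool_pos: [0.5849, 0.1051, 0.0929]
contact_force: [1.7, -0.5, -2.2]
```

```bash
python3 -m inch '[[[-0.015,0,0],[0,0,0],49],[[-0.02,0,-0.04],[0,0,0],49],[[-0.072,-0.04,-0.04],[0,0,0],49],[[-0.072,-0.09,-0.04],[0,0,0],49],[[-0.072,-0.108,-0.04],[0,0,0],49]]'
python3 -m inch '[[[0,0,0],[0,0,0],49],[[0,0,0.04],[0,0,0],49],[[0,0,0.04],[0,0,0],49]]'
python3 - <<'E'
from h import *
U=np.array([.99,.14]);V=np.array([-.14,.99])
p=np.array(telemetry.get_state()['tool_pos']);d=p[:2]-[.489,-.0125];print(d@U,d@V,p[2])
E
```

```text
time: 4.58
tool_pos: [0.6713, 0.0054, 0.1324]
ee_rot: [-0.069, 0.998, -0.0, -0.001]
contact_force: [-0.3, -0.4, -0.9]
grip_width: 0.0451
time: 4.95
tool_pos: [0.6687, 0.0103, 0.0901]
ee_rot: [-0.071, 0.997, 0.001, -0.004]
contact_force: [-0.7, -0.1, 0.9]
grip_width: 0.0447
0.18105822637590088 -0.0026000456080213143 0.09007245536652309
```

Contact is expected at x≈0.168.

```bash
(python3 -m inch '[[[0.006,-0.002,0],[0,0,0],49],[[0.008,-0.002,0],[0,0,0],49]]'
python3 -m inch '[[[0.004,0,0],[0,0,0],49]]'; python3 -m inch '[[[0.004,0,0],[0,0,0],49]]';python3 -m inch '[[[0.004,0,0],[0,0,0],49]]';python3 -m inch '[[[0.004,0,0],[0,0,0],49]]';python3 -m inch '[[[0.004,0,0],[0,0,0],49]]') | egrep 'pos|force'
```

```text
tool_pos: [0.6641, 0.0055, 0.0947]
contact_force: [0.5, 0.5, 0.6]
tool_pos: [0.6602, 0.0047, 0.0942]
contact_force: [-0.6, -0.4, 1.1]
tool_pos: [0.6566, 0.0042, 0.0938]
contact_force: [4.3, 1.9, 1.0]
tool_pos: [0.6529, 0.0037, 0.0938]
contact_force: [4.2, 1.5, 2.6]
tool_pos: [0.6488, 0.0031, 0.0937]
contact_force: [5.3, 1.4, 2.3]
tool_pos: [0.645, 0.0023, 0.0937]
contact_force: [4.9, 1.0, 2.0]
```

```bash
python3 -m inch '[[[-0.015,0,0],[0,0,0],49],[[-0.015,0,-0.04],[0,0,0],49],[[-0.01,-0.05,-0.04],[0,0,0],49],[[0.016,-0.091,-0.04],[0,0,0],49],[[0.016,-0.091,-0.04],[0,0,0],49]]'
python3 -m inch '[[[0,0,0],[0,0,0],49],[[0,0,0.04],[0,0,0],49],[[0,0,0.04],[0,0,0],49],[[0,0,0.04],[0,0,0],49]]'
python3 - <<'E'
from h import *
U=np.array([.99,.14]);V=np.array([-.14,.99])
p=np.array(telemetry.get_state()['tool_pos']);d=p[:2]-[.489,-.0125];print(d@U,d@V,p[2])
E
```

```text
time: 6.45
tool_pos: [0.6388, -0.0933, 0.1324]
ee_rot: [-0.068, 0.998, -0.0, -0.002]
contact_force: [-0.9, 0.3, 0.5]
grip_width: 0.0446
time: 6.95
tool_pos: [0.6414, -0.0892, 0.0937]
ee_rot: [-0.071, 0.998, -0.0, 0.0]
contact_force: [0.2, -0.5, -0.0]
grip_width: 0.0449
0.1401687609266803 -0.09726619272528358 0.0936968223083182
```

```bash
(python3 -m inch '[[[0.006,0,0],[0,0,0],49],[[0.01,0,0],[0,0,0],49]]'
python3 -m inch '[[[0.004,0,0],[0,0,0],49]]'; python3 -m inch '[[[0.004,0,0],[0,0,0],49]]';python3 -m inch '[[[0.004,0,0],[0,0,0],49]]';python3 -m inch '[[[0.004,0,0],[0,0,0],49]]') | egrep 'pos|force'
```

```text
tool_pos: [0.631, -0.0914, 0.094]
contact_force: [-0.2, -0.9, 0.4]
tool_pos: [0.6269, -0.0921, 0.0935]
contact_force: [0.7, 0.9, 1.0]
tool_pos: [0.6232, -0.0926, 0.0934]
contact_force: [1.2, -0.0, 1.8]
tool_pos: [0.6192, -0.0932, 0.0933]
contact_force: [1.1, -0.2, 0.9]
tool_pos: [0.6152, -0.0937, 0.0931]
contact_force: [1.7, 1.1, 1.4]
```

```bash
python3 - <<'E'
from h import *
U=np.array([.99,.14]);V=np.array([-.14,.99])
p=np.array(telemetry.get_state()['tool_pos']);d=p[:2]-[.489,-.0125];print('tcp',d@U,d@V,p[2])
for c in ['top','side']:
    s=snap(c,c+'1'); W=cloud(s); X,Y,z=np.moveaxis(W,2,0)
    for b in eyes.look_for('tin_a',c):
        x,y,w,h=b['box'];print(c,round(b['conf'],2),np.round(b['box']),W[int(y+h/2),int(x+w/2)].round(3))
    m=((z>.100)&(z<.118)&(X>.45)&(X<.85)&(abs(Y)<.28)).astype(np.uint8)
    n,l,st,ce=cv2.connectedComponentsWithStats(m)
    for k in range(1,n):
        if st[k,4]>100:
            P=W[l==k][:,:2]-[.489,-.0125]; q=np.c_[P@U,P@V]
            print(c,'tin',st[k,4],np.round(cv2.minEnclosingCircle((q*1000).astype(np.float32))[0]),q.min(0).round(3),q.max(0).round(3))
E
```

```text
tcp 0.11356700535957992 -0.09807540943911464 0.09313349509673013
top 0.97 [351. 181.  32.  32.] [ 0.613 -0.335  0.022]
top 0.8 [322. 249.  36.  33.] [ 0.425 -0.249  0.024]
top 0.79 [232. 185.  18.  29.] [0.598 0.015 0.111]
top 0.73 [276. 199.  27.  14.] [ 0.577 -0.11   0.108]
top 0.61 [194. 209.  30.  28.] [0.538 0.098 0.111]
top tin 379 [112.   3.] [ 0.072 -0.006] [0.152 0.034]
top tin 238 [  69. -105.] [ 0.054 -0.142] [ 0.091 -0.069]
top tin 846 [ 65. 102.] [0.023 0.06 ] [0.106 0.144]
side 0.93 [240. 224.  43.  44.] [0.537 0.112 0.109]
side 0.91 [233. 179.  39.  40.] [0.593 0.015 0.109]
side 0.84 [260. 154.  42.  31.] [ 0.569 -0.086  0.11 ]
side 0.62 [332. 154.  41.  34.] [ 0.428 -0.232  0.023]
side 0.59 [282. 123.  26.  14.] [ 0.606 -0.331  0.024]
side tin 741 [ 68. -96.] [ 0.025 -0.139] [ 0.097 -0.053]
side tin 1125 [111.  -5.] [ 0.069 -0.047] [0.153 0.037]
side tin 1528 [ 65. 105.] [0.023 0.062] [0.107 0.148]
side tin 218 [210. 180.] [0.178 0.161] [0.238 0.211]
```

```bash
(for i in 1; do 
python3 -m inch '[[[0.002,0,0],[0,0,0],49]]'; python3 -m inch '[[[0.002,0,0],[0,0,0],49]]';python3 -m inch '[[[0.002,0,0],[0,0,0],49]]';python3 -m inch '[[[0.002,0,0],[0,0,0],49]]';python3 -m inch '[[[0.002,0,0],[0,0,0],49]]'
echo back;python3 -m inch '[[[-0.010,0,0],[0,0,0],49],[[-0.010,0,0],[0,0,0],49]]'; python3 -m inch '[[[0.002,0,0],[0,0,0],49]]'; python3 -m inch '[[[0.002,0,0],[0,0,0],49]]'; python3 -m inch '[[[0.002,0,0],[0,0,0],49]]'; done) | egrep 'back|pos|force'
```

```text
tool_pos: [0.6131, -0.0939, 0.0927]
contact_force: [0.2, -0.4, -0.2]
tool_pos: [0.611, -0.0941, 0.0927]
contact_force: [1.2, 0.3, 0.4]
tool_pos: [0.609, -0.0944, 0.0927]
contact_force: [0.7, 0.8, -0.7]
tool_pos: [0.607, -0.0947, 0.0928]
contact_force: [0.5, 0.9, -0.3]
tool_pos: [0.605, -0.095, 0.0928]
contact_force: [0.3, -0.5, 0.4]
back
tool_pos: [0.6161, -0.0936, 0.0929]
contact_force: [0.2, -0.4, 0.2]
tool_pos: [0.6132, -0.0938, 0.0927]
contact_force: [-0.7, 1.0, -0.5]
tool_pos: [0.6109, -0.0942, 0.0927]
contact_force: [-0.8, 0.1, 0.4]
tool_pos: [0.6089, -0.0945, 0.0929]
contact_force: [-1.0, 0.4, -0.2]
```

The right tin is the light one: about 0.6 N against roughly 2.2 N (left) and 4.7 N (middle). I'll rotate and push it diagonally first, so it lines up with the drawer.

```bash
python3 -m inch '[[[-0.02,0,0],[0,0,0],49],[[-0.02,0,-0.04],[0,0,0],49],[[0,-0.03,-0.04],[0,0,0.2],49],[[0.012,-0.043,-0.04],[0,0,0.4],49],[[0.012,-0.043,-0.04],[0,0,0.6],49]]' | grep time
python3 -m inch '[[[0,0,0],[0,0,0.18],49],[[0,0,0],[0,0,0.276],49],[[0,0,0],[0,0,0.276],49]]'
python3 - <<'E'
from h import *
U=np.array([.99,.14]);V=np.array([-.14,.99])
st=telemetry.get_state();p=np.array(st['tool_pos']);d=p[:2]-[.489,-.0125];print(d@U,d@V,p[2])
P=np.array([.489,-.0125])+.095*U-.141*V
print(local([P[0]-p[0],P[1]-p[1],.093-p[2]]).round(4)); x=Rn.from_quat(st['ee_rot']).as_matrix()[:2,0];print(x@U,x@V)
W=cloud(snap('top','top2')); X,Y,z=np.moveaxis(W,2,0)
m=((z>.100)&(z<.118)&(X>.45)&(X<.85)&(abs(Y)<.28)).astype(np.uint8)
n,l,s,ce=cv2.connectedComponentsWithStats(m)
for k in range(1,n):
    if s[k,4]>100:
        P=W[l==k][:,:2]-[.489,-.0125]; q=np.c_[P@U,P@V]
        print('tin',s[k,4],np.round(cv2.minEnclosingCircle((q*1000).astype(np.float32))[0]),q.min(0).round(3),q.max(0).round(3))
E
```

```text
time: 9.78
time: 10.15
tool_pos: [0.6032, -0.1388, 0.1329]
ee_rot: [0.342, 0.94, 0.0, 0.0]
contact_force: [-0.1, 0.4, 0.2]
grip_width: 0.045
0.0953776241180349 -0.1409818454574998 0.13293588556314986
[ 0.0003 -0.0003  0.0399]
-0.6688911279643092 0.7431585681618246
tin 838 [110.  -9.] [ 0.067 -0.051] [0.152 0.034]
tin 184 [  73. -122.] [ 0.051 -0.14 ] [ 0.098 -0.093]
tin 839 [ 65. 102.] [0.024 0.06 ] [0.106 0.144]
```

```bash
python3 -m inch '[[[0,0,0.039],[0,0,0],49],[[0,0,0.039],[0,0,0],49],[[0.01,0,0.039],[0,0,0],49],[[0.02,0,0.039],[0,0,0],49],[[0.03,0,0.039],[0,0,0],49]]' 
python3 -m inch '[[[0.01,0,0],[0,0,0],49],[[0.02,0,0],[0,0,0],49],[[0.03,0,0],[0,0,0],49],[[0.04,0,0],[0,0,0],49],[[0.05,0,0],[0,0,0],49]]'
python3 - <<'E'
from h import *
U=np.array([.99,.14]);V=np.array([-.14,.99])
st=telemetry.get_state();p=np.array(st['tool_pos']);d=p[:2]-[.489,-.0125];print(d@U,d@V,p[2])
for c in ['top','side']:
  W=cloud(snap(c,c+'3')); X,Y,z=np.moveaxis(W,2,0)
  m=((z>.100)&(z<.118)&(X>.42)&(X<.85)&(abs(Y)<.28)).astype(np.uint8)
  n,l,s,ce=cv2.connectedComponentsWithStats(m)
  for k in range(1,n):
    if s[k,4]>100:
        P=W[l==k][:,:2]-[.489,-.0125]; q=np.c_[P@U,P@V]
        print('tin',s[k,4],np.round(cv2.minEnclosingCircle((q*1000).astype(np.float32))[0]),q.min(0).round(3),q.max(0).round(3))
E
```

```text
time: 10.82
tool_pos: [0.5803, -0.119, 0.0951]
ee_rot: [0.342, 0.94, 0.0, 0.001]
contact_force: [0.8, -0.4, 1.5]
grip_width: 0.0446
time: 11.45
tool_pos: [0.5417, -0.0869, 0.094]
ee_rot: [0.342, 0.94, 0.0, 0.0]
contact_force: [1.8, -1.0, 1.4]
grip_width: 0.0454
0.04175625127176443 -0.08105429778924432 0.09395348377429033
tin 474 [111.  -8.] [ 0.069 -0.034] [0.152 0.034]
tin 842 [ 65. 103.] [0.024 0.06 ] [0.106 0.144]
tin 339 [ 12. -57.] [-0.02  -0.084] [ 0.045 -0.022]
tin 1201 [ 24. -47.] [-0.032 -0.101] [ 0.078 -0.002]
tin 1122 [111.  -5.] [ 0.069 -0.048] [0.153 0.038]
tin 1524 [ 65. 104.] [0.023 0.062] [0.107 0.146]
tin 214 [209. 181.] [0.178 0.162] [0.238 0.21 ]
```

```bash
python3 - <<'E'
from h import *
a0=np.radians(132); D=lambda a:np.array([np.cos(a),np.sin(a)])
T0=np.array([41.8,-81.1]); c=T0+45*D(a0); 
for ang,v,s in [(141,137,6),(150,148,6),(159,158,6),(167,166,6)]:
    c=c+s*D(np.radians(v)); T=c-45*D(np.radians(ang)); d=T-T0
    lx=d@D(a0); ly=d@np.array([np.sin(a0),-np.cos(a0)])  # tool y = unit +y rotated
    print(c.round(1),T.round(1),'shift',lx.round(1),ly.round(1),'turn',round(-np.radians(ang-132),3))
st=telemetry.get_state();M=Rn.from_quat(st['ee_rot']).as_matrix();U=np.array([.99,.14]);V=np.array([-.14,.99]);print(M[:2,1]@U,M[:2,1]@V,'check',np.sin(a0),-np.cos(a0))
E
```

```text
[  7.3 -43.6] [ 42.3 -71.9] shift 6.5 6.5 turn -0.157
[  2.2 -40.4] [ 41.2 -62.9] shift 13.9 11.7 turn -0.314
[ -3.4 -38.1] [ 38.7 -54.3] shift 22.0 15.6 turn -0.471
[ -9.2 -36.7] [ 34.7 -46.8] shift 30.2 17.6 turn -0.611
0.7433852504137072 0.668639066433317 check 0.7431448254773942 0.6691306063588582
```

```bash
python3 -m inch '[[[0.0065,0.0065,0],[0,0,-0.157],49],[[0.014,0.0117,0],[0,0,-0.314],49],[[0.022,0.0156,0],[0,0,-0.471],49],[[0.030,0.0176,0],[0,0,-0.611],49],[[0.030,0.0176,0],[0,0,-0.611],49]]'
python3 - <<'E'
from h import *
U=np.array([.99,.14]);V=np.array([-.14,.99])
st=telemetry.get_state();p=np.array(st['tool_pos']);d=p[:2]-[.489,-.0125];x=Rn.from_quat(st['ee_rot']).as_matrix()[:2,0];print(d@U,d@V,p[2],x@U,x@V)
s=snap('top','top4'); s2=snap('side','side4')
W=cloud(s2); X,Y,z=np.moveaxis(W,2,0)
m=((z>.095)&(z<.118)&(X>.40)&(X<.85)&(abs(Y)<.28)).astype(np.uint8)
n,l,q_,ce=cv2.connectedComponentsWithStats(m)
for k in range(1,n):
    if q_[k,4]>100:
        P=W[l==k][:,:2]-[.489,-.0125]; q=np.c_[P@U,P@V]
        print('tin',q_[k,4],q.min(0).round(3),q.max(0).round(3))
a=cv2.resize(s['color'][150:330,170:340],(400,424)); b=cv2.resize(s2['color'][110:310,210:410],(400,400)); o=np.zeros((424,800,3),np.uint8);o[:,:400]=a;o[:400,400:]=b;cv2.imwrite('pics/v2.png',o)
E
```

```text
time: 12.18
tool_pos: [0.5298, -0.0541, 0.0936]
ee_rot: [0.044, 0.999, 0.0, -0.001]
contact_force: [0.3, 0.2, 0.2]
grip_width: 0.0452
0.034605664951300255 -0.046864926176635124 0.0935714050718274 -0.97387088446593 0.22643698402384596
tin 153 [ 0.188 -0.206] [ 0.241 -0.15 ]
tin 1024 [ 0.069 -0.048] [0.153 0.037]
tin 450 [-0.025 -0.075] [0.014 0.006]
tin 1581 [0.023 0.062] [0.107 0.147]
tin 273 [0.178 0.162] [0.238 0.211]
```

View pics/v2.png

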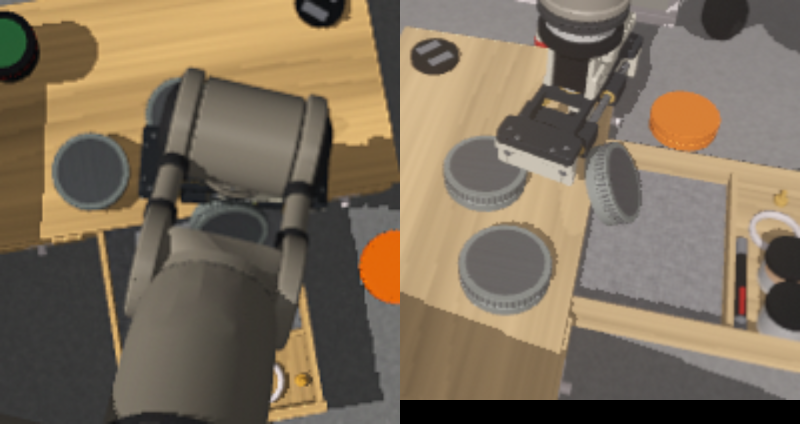

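The side view (right half) shows the empty tin tipped steeply over the front edge at about (613,183), inside the bay. The two full tins are standing. I'll push on.

```bash
python3 -m inch '[[[0.01,0,0],[0,0,0],49],[[0.02,0,0],[0,0,0],49],[[0.03,0,0],[0,0,0],49],[[0.04,0,0],[0,0,0],49],[[0.05,0,0],[0,0,0],49]]'
python3 -m inch '[[[0.01,0,0],[0,0,0],49],[[0.02,0,0],[0,0,0],49],[[0.02,0,0],[0,0,0],49]]'
python3 - <<'E'
from h import *
s2=snap('side','side5');s=snap('wrist')
b=cv2.resize(s2['color'][110:310,210:410],(400,400));w=cv2.resize(s['color'],(400,300)); o=np.zeros((400,800,3),np.uint8);o[:,:400]=b;o[:300,400:]=w;cv2.imwrite('pics/v3.png',o)
E
```

```text
time: 12.9
tool_pos: [0.4798, -0.0501, 0.0939]
ee_rot: [0.044, 0.999, 0.0, -0.0]
contact_force: [0.1, -0.7, 0.2]
grip_width: 0.0452
time: 13.28
tool_pos: [0.4599, -0.0483, 0.0939]
ee_rot: [0.044, 0.999, 0.0, -0.0]
contact_force: [0.0, -1.0, -0.3]
grip_width: 0.0452
```

View pics/v3.png

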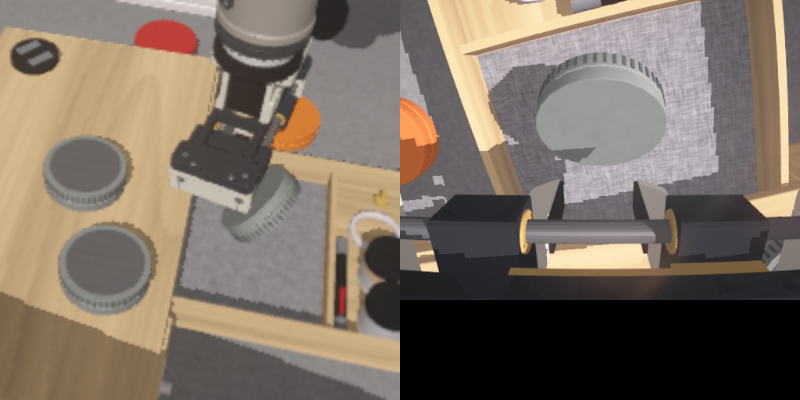

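The tin, at (262,205), is turning over in the bay with its underside up, still leaning near the fingers. I'll nudge it a bit more, then lift away.

```bash
python3 -m inch '[[[0.01,0,0],[0,0,0],49],[[0.02,0,0],[0,0,0],49],[[0.02,0,0],[0,0,0],49],[[0.0,0,-0.02],[0,0,0],49],[[-0.02,0,-0.07],[0,0,0],49]]'
python3 -m inch '[[[-0.06,0,-0.05],[0,0,0],49],[[-0.12,0,-0.05],[0,0,0],49],[[-0.14,0,-0.05],[0,0,0],49],[[-0.14,0,-0.05],[0,0,0],49]]'
python3 - <<'E'
from h import *
U=np.array([.99,.14]);V=np.array([-.14,.99])
s2=snap('side','side6');s=snap('wrist');t=snap('top')
for n,S in (('top',t),('side',s2)):
    W=cloud(S);d=W[...,:2]-[.489,-.0125];q=np.stack([d@U,d@V,W[...,2]],-1)
    m=(q[...,0]<-.0)&(q[...,0]>-.14)&(abs(q[...,1])<.095)&(q[...,2]>.047)&(q[...,2]<.12)
    Q=q[m];print(n,len(Q),Q.min(0).round(3),Q.max(0).round(3))
    F=Q[Q[:,2]>.058]
    if len(F)>50:
        A=np.c_[F[:,:2],np.ones(len(F))];print(np.linalg.lstsq(A,F[:,2],rcond=None)[0].round(3))
b=cv2.resize(s2['color'][110:310,210:410],(400,400));w=cv2.resize(t['color'][150:330,170:340],(400,424))[:400]; cv2.imwrite('pics/v4.png',np.hstack([b,w]))
E
```

```text
time: 14.0
tool_pos: [0.4798, -0.0499, 0.1631]
ee_rot: [0.044, 0.999, 0.001, -0.002]
contact_force: [1.0, -0.4, -0.5]
grip_width: 0.0453
time: 14.5
tool_pos: [0.6213, -0.0625, 0.2129]
ee_rot: [0.044, 0.999, 0.0, -0.0]
contact_force: [0.2, -0.6, -0.1]
grip_width: 0.0451
top 4 [-0.125 -0.092  0.047] [-0.015  0.094  0.048]
side 1278 [-0.137 -0.057  0.047] [-0.053  0.028  0.068]
[-0.002 -0.014  0.064]
```

View pics/v4.png

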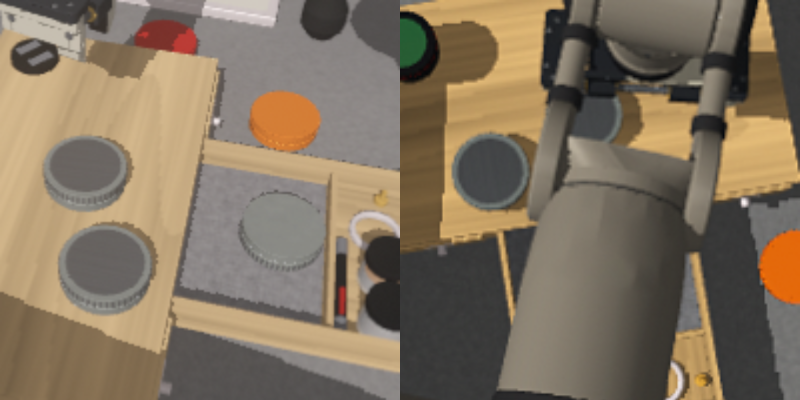

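The side view shows the tin lying flat and upside down in the free compartment at (283,230). Its face is at z≈0.064 with slope under 0.02. The full tins are standing and the arm is clear. I'll settle briefly, check again and hand in.

```bash
python3 -m inch '[[[0,0,0],[0,0,0],49],[[0,0,0],[0,0,0],49],[[0,0,0],[0,0,0],49],[[0,0,0],[0,0,0],49]]' | grep -E "time|force"
python3 - <<'E'
from h import *
s=snap('side','side7'); a=cv2.imread('pics/side6.png').astype(int); print('moved px',(abs(s['color'].astype(int)-a).max(2)[150:310,220:450]>40).sum())
z=cv2.imread('pics/side0.png').astype(int); print('drawer front diff px',(abs(s['color'].astype(int)-z).max(2)[180:300,375:440]>40).sum())
for n in ['drawer','lens','cap']: print(n,[np.round(d['box']) for d in eyes.look_for(n,'side')[:1]])
env.sign_off()
E
```

```text
time: 15.15
contact_force: [-0.4, -0.5, 0.0]
moved px 11
drawer front diff px 364
drawer [array([294., 177., 140., 125.])]
lens [array([144., 225.,  47.,  54.])]
cap [array([216., 128.,  23.,  20.])]
the job is handed in; nothing more can be done
```

The empty tin is in the free felt compartment, and I handed the job in after about 15 s of robot time. No verdict is reported, so success is not confirmed.

- **Finding the empty tin:** I nudged all three. The left tin resisted with about 2.2 N, the middle with about 4.7 N, and the right with only about 0.6 N. The 2.2 N and 4.7 N readings fall slightly outside the stated 2.3 to 4 N, but sensor noise is roughly 0.5 to 1 N. The right one was clearly the light tin.
- **Moving it:** I pushed it diagonally, then over the front edge, and it turned over into the drawer.
- **Tin in the drawer:** It lies flat, upside down, which the task allows. Its upper face is at z≈0.064, tilted less than 0.02 rad. It is about 35 mm in front of the compartment's centre and 15 mm to the right.
- **Everything else:** Both full tins stand upright on the top. The arm is clear and the side picture had stopped changing.
- **Checks that disagreed:** A raw comparison of the drawer-front region with the first picture showed 364 changed pixels. The detector boxes for the drawer, lens and cap match the start to within a few pixels. I put the changed pixels down to lighting and the arm, since the fingers never went below the drawer rim, but I did not measure the drawer's position again.

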